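# Bring the supply carriage to the mark post without a jolt

## Task

Push the tattoo station's supply carriage along its bench rail until its pointer stands level with the finger of the mark post, within about a centimetre, and leave it standing still there with the hand withdrawn. The carriage is heavy and rolls almost without friction: push and brake it gently on its two sprung plates, with a hand between them, never gripping, pressing or knocking it with more than about 10 newtons and never letting it reach the stop at either end of the rail. Leave the bottles, jar and tattoo machine around it alone.

Things in the scene. Friction and masses are not known exactly. Their poses are not given: they have to be found in the camera images.
- rail: Fixed aluminium rail, 740 mm long along its own y axis, 90 mm wide, two steel guide bars, a dark stop block at each end. Origin: centre of its underside on the table (z = 0); x points away from the robot, z up. Its place and yaw vary. The carriage travels towards its +y end. In this frame the carriage's y can run from -0.200 (touching one stop) to +0.200 (touching the other).
- carriage: Black tray, 170 mm wide, 290 mm long (y), on ball bearings along the rail. Mass about 2.0 kg (real value 25 % less to 35 % more); drag about 0.15 N per m/s plus 0.002 N, so it coasts for many seconds. Axes as the rail's; origin on the rail's centre line at table height, mid length of the tray. Starts at rest at rail y between -0.17 and -0.11. Aluminium end walls, tops 106 mm above the table.
- bay (a point): Fixed to the carriage: centre of the open bay's floor, at carriage x = +0.010, y = 0, 44 mm above the table. The bay lies between the two sprung plates, 200 mm apart, 104 mm wide (x); a shut gripper pointing down fits in and has free play along y. Beside it on the robot's side (carriage x from -0.100 to -0.046) a trough holds five fixed ink pots, tops 86 mm above the table.
- plate_fore: Grey upright push plate at the bay's +y end, 88 mm wide (x), 8 mm thick, 53 to 101 mm above the table. Origin: middle of its inner face (towards the bay), at rest at carriage x = 0.010, y = +0.100, 77 mm above the table. Yields up to 30 mm towards +y on springs, 25 N/m, no preload, hardly damped, then a hard stop; plate 0.06 kg. Pushing it drives the carriage to +y.
- plate_rear: The same plate mirrored at the bay's -y end. Origin: middle of its inner face, at rest at carriage x = 0.010, y = -0.100, 77 mm above the table. Yields up to 30 mm towards -y, 25 N/m. Pushing it drives the carriage to -y: it brakes a carriage that rolls to +y.
- pointer (a point): Tip of the small upright steel pointer fixed to the carriage on the side away from the robot, at carriage x = 0.084, y = 0, 69 mm above the table.
- mark (a point): Tip of the level steel finger of the mark post, 86 mm above the table, 96 mm beyond the rail's centre line, at rail y between +0.07 and +0.16 (varies). The post is a 93 mm high steel rod on a 40 mm square foot, fixed on the table. Axes as the rail's: the carriage is at the mark when pointer and mark have the same y in the rail's frame.
- soap_bottle: White bottle, 56 mm wide, 140 mm high, loose, standing beyond the rail; leave it alone. Origin: centre of its underside.
- ink_bottle: Blue bottle, 40 mm wide, 100 mm high, loose, standing beyond the rail; leave it alone. Origin: centre of its underside.
- jelly_jar: Amber jar, 68 mm wide, 60 mm high, loose, on the robot's side of the rail; leave it alone. Origin: centre of its underside.
- tattoo_machine: Dark tattoo machine, about 120 mm long and 32 mm thick, lying on a small rubber foot on the robot's side of the rail; leave it alone. Origin: centre of its underside.
Mind the look-alikes: they are no part of the job. What is shaped like the part that bears mark but orange or pink is not meant.

How it is judged:
By the outcome, as a careful person would: the job done as asked, in the order asked, and still so for the second after the job is handed in, with the robot touching nothing.
It also fails if it takes over 48 s, if anything falls off the work surface, if the arm or the gripper's body presses on something with over 40 N, if the wrist force passes 120 N, or if a joint passes its speed limit or range.

## Robot

A 6-joint arm with a two-finger parallel gripper is mounted at the origin on the work surface. World frame = base frame: x ahead of the robot, y to its left, z up, the work surface at z = 0. Lengths are in m, angles in degrees, forces in N, time in s.
With the tool pointing down it reaches from about 0.4 to 0.825 m from the base axis. Payload 7 kg.
Tool frame: the origin (TCP) lies midway between the tips of the shut fingers; the grasp point (between the pads) lies 19 mm behind it; z points along the fingers, y is the line along which they close (so a half turn about z gives the same grasp; the last joint's range is limited). The gripper opens to 85 mm and grips with 20 to 120 N. Pads are 22 mm wide; open, the fingers measure 114 mm over their backs; the gripper's body (76 mm by 85 mm) begins 54 mm behind the grasp point. The pads swing forward as they close: fully open they stand 13 mm farther back than shut.
Start: joints at [83.142, 20.546, 0.682, 0, -70.136, -16.507], TCP at [0.268, 0.62, 0.231] pointing down, gripper open.
Joint ranges: [-176.03, 176.03], [-82.01, 121.73], [-58.28, 71.71], [-173.87, 95.51], [-174.79, -0.11], [-173.66, 173.66]. Speed limits (degrees/s): [136.94, 136.94, 172.46, 180, 180, 180].

## Interface

Orientations are given as [roll, pitch, yaw] about the fixed x, y, z axes, in that order (R = Rz(yaw) Ry(pitch) Rx(roll)).
In Python, from workcell import robot, hand, telemetry, read_camera, camera_info, nets gives the robot as it stands. The module is installed in compiled form; this text tells all that it offers. Calls block until the motion is done:
- robot.reach(position, orientation): joint-space move of the TCP to a pose.
- robot.move_straight(position, velocity=0.15, frame=None): straight line of the TCP; frame=None keeps the orientation; velocity is the mean speed in m/s.
- robot.movej(angles): joint-space move.
- hand.move_gripper(opening): finger opening in m; the grip force is fixed at half the most; returns when the fingers have stopped.
- robot.wait(seconds).
- robot.solve_ik(position, orientation): joint angles nearest the present ones, or None.
- telemetry.observe(): the state.
- read_camera(name): name is "side" or "top" or "wrist"; returns the picture (480x640x3 uint8, red, green, blue); there is no depth.
- camera_info(name): a dict with "fx", "fy", "cx", "cy" (pixels), "rvec" (rotation vector, rad) and "tvec" (3), from world to camera coordinates, as OpenCV has them; the wrist camera has in their place "T_tool_cam" (4x4, takes a point from camera to tool coordinates, whose origin is the TCP and whose axes are the flange's). Camera axes: x right, y down, z forward; pixel columns grow to the right and rows downward; lengths in m; the calibration is good to about 2 mm. A picture is of the moment at which its call begins: read the wrist's pose just before it. camera_info takes no time and is no camera call.
A pose or a line that the arm cannot do raises robot.MotionError and nothing moves.
- robot.close_job(): hands the job in; it is judged then, once.
Trained networks look in the newest picture that a camera, given by its name, has taken for a name from the list of things; names that differ only in an ending like _2 or _b are one class to them, and where a whole thing is asked for, a point or a joint stands for the part that bears it (a point fixed in the world has none). Each returns a list of dicts, best first, with "confidence" (0 to 1); they miss things now and then, are a little off and sometimes report something else, mostly with a low value. They report only what shows in the picture. A call takes as long as a camera call. They do not tell look-alikes from the thing itself.
- nets.find_in(camera, name): "position" ([column, row] in pixels, amid what is visible of it).
- nets.pinpoint(camera, name): "position" ([column, row] in pixels: a listed point, or the origin of a listed thing).
The state is a dict: "t": time; "joint_positions": joint angles; "dq": joint speeds; "effort": joint torques, N m; "tcp_pos": TCP position; "ee_rot": TCP orientation; "force": force on the tool from outside, world axes, zero at the start; "wrist_torque": the same for the moment, N m; "opening": finger opening in m; "finger_force": force on a finger pad.
Only numpy, scipy, OpenCV 4.12 (cv2) and the standard library are available. Lean on these libraries where they do the work, as an engineer would, in place of code of your own. Each camera call takes 0.05 s, during which the arm holds its last target. There are 200 camera calls.

## Working session

There is one attempt and no reset: what is moved stays moved. The work goes in short steps, each a Python script; the robot and the scene stay as the last script left them, time stands still between calls to the robot, and variables do not carry over. Pictures are saved under pics/ and viewed, at most 10 in all, crops included, and the job is handed in when it is done.

```bash
mkdir -p pics; cat > h.py <<'E'
import numpy as np, cv2
from workcell import robot, hand, telemetry, read_camera, camera_info, nets
def ray(cam,px):
    c=camera_info(cam);R=cv2.Rodrigues(np.array(c["rvec"],float))[0];t=np.array(c["tvec"],float).ravel()
    d=R.T@np.array([(px[0]-c["cx"])/c["fx"],(px[1]-c["cy"])/c["fy"],1.]);return -R.T@t,d
def atz(cam,px,z):
    o,d=ray(cam,px);return o+d*(z-o[2])/d[2]
def proj(cam,p):
    c=camera_info(cam);K=np.array([[c["fx"],0,c["cx"]],[0,c["fy"],c["cy"]],[0,0,1.]])
    return cv2.projectPoints(np.array(p,float).reshape(-1,1,3),np.array(c["rvec"],float),np.array(c["tvec"],float),K,None)[0].reshape(-1,2)
E
python3 - <<'E'
from h import *
Z=dict(rail=0,carriage=0,bay=.044,plate_fore=.077,plate_rear=.077,pointer=.069,mark=.086)
for cam in("top","side"):
    cv2.imwrite(f"pics/{cam}0.png",read_camera(cam)[:,:,::-1])
    for n,z in Z.items():
        for r in nets.pinpoint(cam,n)[:4]:print(cam,n,np.round(r["position"],1),round(r["confidence"],2),np.round(atz(cam,r["position"],z),4))
print(telemetry.observe()); print(camera_info("top"))
E
```

```text
top rail [347.2 254. ] 0.91 [ 0.5118 -0.085   0.    ]
top carriage [394.5 257.8] 0.94 [ 0.5047 -0.2003  0.    ]
top bay [400.9 256.4] 0.57 [ 0.5069 -0.2103  0.044 ]
top bay [360.  246.3] 0.56 [ 0.5289 -0.1138  0.044 ]
top plate_fore [361.1 248.7] 0.6 [ 0.5218 -0.1148  0.077 ]
top plate_fore [252.2 180.9] 0.5 [0.6752 0.141  0.077 ]
top plate_rear [444.3 256.3] 0.56 [ 0.5079 -0.3052  0.077 ]
top pointer [404.7 224.8] 0.9 [ 0.5794 -0.2154  0.069 ]
top mark [325.1 140.6] 0.74 [ 0.771  -0.0274  0.086 ]
top mark [286.4 165.5] 0.51 [0.711  0.0612 0.086 ]
top mark [293.2 207. ] 0.5 [0.6144 0.0431 0.086 ]
top mark [400.3 254.6] 0.33 [ 0.5096 -0.2036  0.086 ]
side rail [352.6 263.7] 0.96 [ 0.505  -0.0774  0.    ]
side carriage [384.3 231.1] 0.68 [ 0.4911 -0.195   0.    ]
side bay [379.5 213.6] 0.61 [ 0.5088 -0.1974  0.044 ]
side plate_fore [358.6 226.3] 0.57 [ 0.5163 -0.1135  0.077 ]
side plate_rear [404.9 174.7] 0.72 [ 0.5046 -0.3038  0.077 ]
side pointer [356.3 188. ] 0.95 [ 0.5787 -0.2163  0.069 ]
side pointer [273.5 255.5] 0.47 [0.6238 0.0383 0.069 ]
side mark [271.9 254.3] 0.95 [0.6197 0.
[... 363 characters left out ...]
0.02431038, -0.03067785,  0.08015209,
       -0.01406865]), 'effort': array([-5.07721165e-05, -5.82878065e+01,  2.93637729e+01,  6.94149524e+00,
       -6.91100795e-04, -1.02371376e-05]), 'tcp_pos': array([0.26770541, 0.61964321, 0.23131369]), 'ee_rot': array([-1.79997913e+02,  1.45773895e-03, -2.33655095e+01]), 'force': array([-0.47010734,  0.5702851 ,  0.01736941]), 'wrist_torque': array([ 0.00407915,  0.04015513, -0.00624849]), 'finger_force': 0.0, 'opening': 0.08532758350574655}
{'fx': 533.2687732890606, 'fy': 533.2687732890606, 'cx': 323.082604057841, 'cy': 228.98626916697143, 'rvec': array([ 2.19001993, -2.14935671,  0.06857162]), 'tvec': array([-0.03608804,  0.56950849,  1.26171392])}
```

View pics/top0.png

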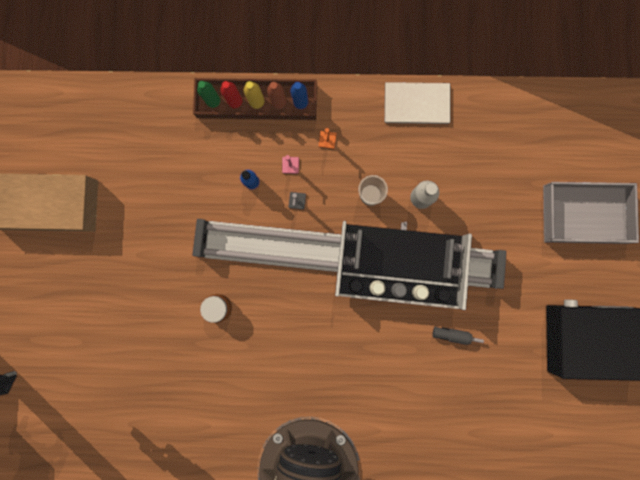

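View pics/side0.png

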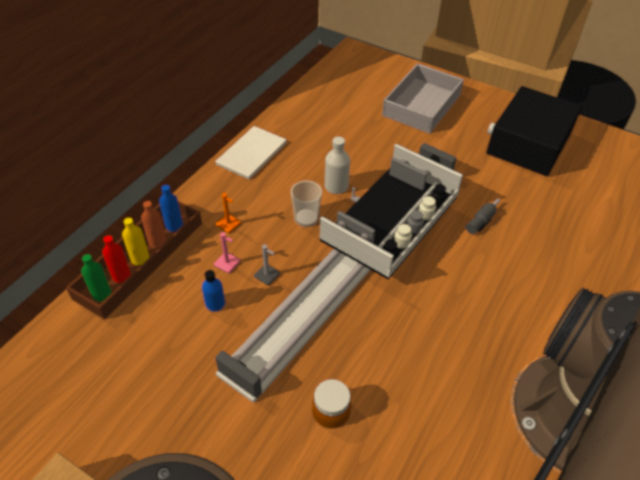

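Candidates for the mark are the posts in the top view at orange (328,138), pink (290,164) and grey steel (298,200), which are at (228,212), (226,250) and (266,262) in the side view. The grey one nearest the rail fits, because it is steel and about 96 mm beyond the centre line. I'll confirm with one enlarged crop and pick the rail corners from it too.

```bash
python3 - <<'E'
from h import *
t=cv2.imread("pics/top0.png");s=cv2.imread("pics/side0.png")
a=cv2.resize(t[205:320,185:515],(792,276),interpolation=cv2.INTER_CUBIC)
b=cv2.resize(t[150:220,260:357],(396,286),interpolation=cv2.INTER_CUBIC)
c=cv2.resize(s[225:295,225:322],(396,286),interpolation=cv2.INTER_CUBIC)
cv2.imwrite("pics/crop.png",np.vstack([a,np.hstack([b,c])]))
E
```

```text
(no output)
```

View pics/crop.png

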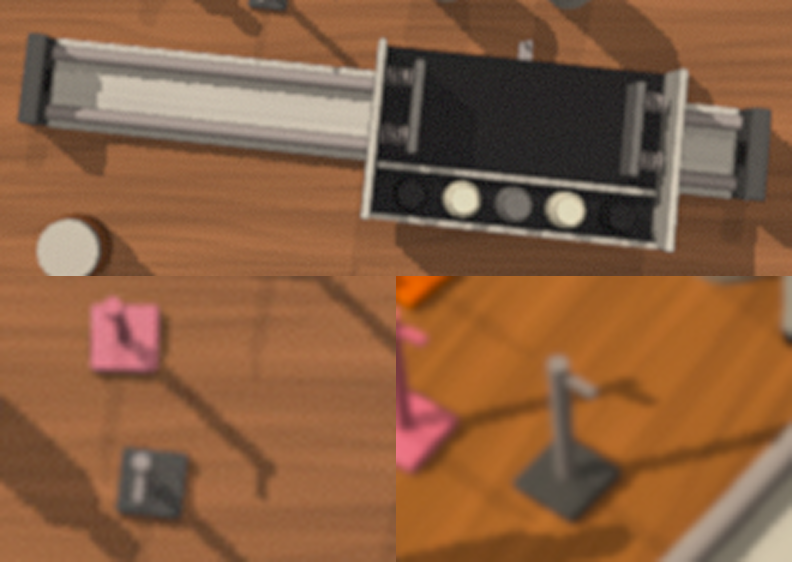

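The crop confirms that the grey post is the mark, with its finger towards the rail. The finger tip is at top ≈(294,205) and side ≈(273.5,253). Next I'll fit the rail frame and check it from both cameras.

```bash
cat >> h.py <<'E'
def tri(pt,ps):
    A=[];b=[]
    for cam,p in(("top",pt),("side",ps)):
        o,d=ray(cam,p);d=d/np.linalg.norm(d);M=np.eye(3)-np.outer(d,d);A.append(M);b.append(M@o)
    return np.linalg.lstsq(np.vstack(A),np.hstack(b),rcond=None)[0]
E
python3 - <<'E'
from h import *
f=lambda u,v:(185+u/2.4,205+v/2.4)
pair=lambda a,b,z:(atz("top",f(*a),z)-atz("top",f(*b),z))
for a,b,z in(((37,79),(757,154),.05),((60,38),(740,108),.04),((47,128),(735,195),.03)):
    d=pair(a,b,z);print("yaw",np.degrees(np.arctan2(-d[0],d[1])))
for a,b in(((383,40),(365,217)),((685,72),(670,248))):
    d=pair(a,b,.106);print("wall yaw",np.degrees(np.arctan2(d[1],d[0])))
m=(294.05,204.8);ms=(273.5,252.9)
print("mark",atz("top",m,.086),atz("side",ms,.086),tri(m,ms))
print("stops centre",(atz("top",f(37,79),.05)+atz("top",f(757,154),.05))/2)
P=(404.7,224.8);Q=(356.3,188.)
print("pointer",atz("top",P,.069),atz("side",Q,.069),tri(P,Q))
E
```

```text
yaw -4.8727467808466365
yaw -4.8562434509912
yaw -4.43357740554452
wall yaw -4.849001844866204
wall yaw -5.009917786485338
mark [0.61956911 0.04125709 0.086     ] [0.61908206 0.04410082 0.086     ] [0.62038036 0.04170769 0.08261252]
stops centre [ 0.51141186 -0.08855734  0.05      ]
pointer [ 0.57943903 -0.21537776  0.069     ] [ 0.57874751 -0.21633784  0.069     ] [ 0.57890536 -0.21549186  0.06970196]
```

```bash
cat >> h.py <<'E'
yaw=np.radians(-4.85);X=np.array([np.cos(yaw),np.sin(yaw),0]);Y=np.array([-np.sin(yaw),np.cos(yaw),0])
ORI=[180,0,-94.85]; MARK=.0947; LAT=.526
def P(s,z=.062): return list(LAT*X+s*Y+np.array([0,0,z]))
T=lambda:telemetry.observe()["t"]
OFF={}
def meas(cams=("top","side"),names=("pointer",)):
    """rail coordinate of the carriage as seen by each camera/name"""
    out=[]
    for c in cams:
        t=T();read_camera(c)
        for n in names:
            z,off=dict(pointer=(.069,0),carriage=(0,0),plate_fore=(.077,.1),plate_rear=(.077,-.1))[n]
            for r in nets.pinpoint(c,n)[:2]:
                p=atz(c,r["position"],z);out.append((c,n,round(t,2),round(float(p@Y)-off,4),round(float(p@X),3),round(r["confidence"],2)))
    return out
E
python3 - <<'E'
from h import *
print(meas(names=("pointer","carriage"))) 
print(robot.solve_ik(P(-.115,.2),ORI),robot.solve_ik(P(.1),ORI))
t=T();hand.move_gripper(0);print("grip",T()-t);t=T()
robot.reach(P(-.115,.2),ORI);print("reach",T()-t);t=T()
robot.move_straight(P(-.115),velocity=.1);print("down",T()-t,T())
o=telemetry.observe();print(o["tcp_pos"],np.array(P(-.115)),o["force"],o["opening"])
for m in meas(names=("pointer","carriage","plate_fore","plate_rear")):print(m)
print(T());v=read_camera("top");s=read_camera("side")
cv2.imwrite("pics/in.png",np.hstack([cv2.resize(v[120:360,180:540],(400,267)),cv2.resize(s[120:360,180:540],(400,267))])[:,:,::-1])
E
```

```text
[('top', 'pointer', 0.8, -0.1674, 0.599, 0.68), ('top', 'pointer', 0.8, -0.1611, 0.513, 0.53), ('top', 'carriage', 0.8, -0.1667, 0.519, 0.71), ('side', 'pointer', 0.95, -0.1587, 0.587, 0.84), ('side', 'carriage', 0.95, -0.156, 0.519, 0.68)]
[  3.68591779   9.06691698 -19.20440912   0.         -61.7286739
  -8.53591779] [ 26.90535237  17.56667037 -29.07025368   0.         -43.36307595
 -31.75535237]
grip 0.7666999999999999
reach 2.875
down 1.5333000000000006 6.275
[ 0.51482829 -0.15905721  0.06256983] [ 0.51439368 -0.15906018  0.062     ] [-0.63724956  0.44076709  0.2203627 ] 0.0004370089392719263
('top', 'pointer', 6.28, 0.2519, 0.366, 0.44)
('top', 'plate_rear', 6.28, -0.168, 0.527, 0.78)
('side', 'pointer', 6.53, -0.1624, 0.596, 0.93)
('side', 'carriage', 6.53, -0.1635, 0.502, 0.98)
('side', 'plate_fore', 6.53, -0.1682, 0.525, 0.67)
('side', 'plate_fore', 6.53, -0.0054, 0.624, 0.31)
('side', 'plate_rear', 6.53, -0.1624, 0.522, 0.75)
6.775
```

View pics/in.png

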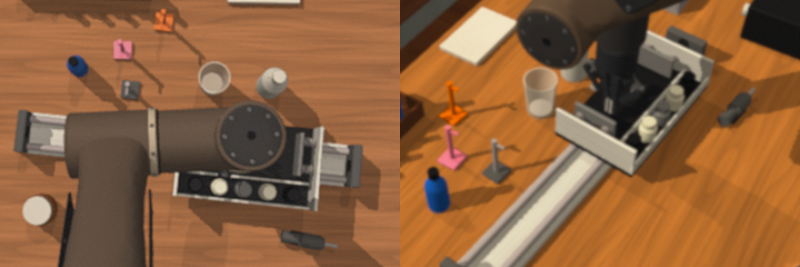

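```bash
cat > sim.py <<'E'
import numpy as np
H=.012
def prof(x,k):
    x=min(max(x,0),1);return {"mj":10*x**3-15*x**4+6*x**5,"cu":3*x*x-2*x**3,"lin":x}[k]
def sim(sc,v,h0,D,T,t0,tend,m=2.0,k="mj",dt=.004,tr=None):
    """carriage state (sc,v), hand rests at h0, moves D in T from t0; returns sc,v,max compression,last contact"""
    t=0;cm=0;tc=0
    while t<tend:
        h=h0+D*prof((t-t0)/T,k)
        f=max(0,h+H-(sc+.1));r=max(0,(sc-.1)-(h-H)) *0  # fore compression
        rr=max(0,(sc-.1)-(h-H))
        r=max(0,(sc-.1)-(h-H))
        F=25*f-25*r
        F-=.15*v+.002*np.sign(v)
        v+=F/m*dt;sc+=v*dt;t+=dt
        c=max(f,r)
        if c>0:tc=t
        cm=max(cm,c)
    return sc,v,cm,tc
E
python3 - <<'E'
import sim
# rear plate inner face at sc-.1, hand back face at h-H: contact when sc-.1 > h-H
for D,T in((.06,1.5),(.07,1.75),(.08,2),(.08,1.6),(.09,2)):
    for k in("mj","cu"):
        print(D,T,k,[tuple(round(x,4) for x in sim.sim(-.1655,0,-.085,D,T,0,2.6,m,k)) for m in(1.5,2,2.7)])
E
```

```text
0.06 1.5 mj [(np.float64(0.059), np.float64(0.1133), np.float64(0.0176), 1.164), (np.float64(0.0488), np.float64(0.114), np.float64(0.0204), 1.24), (np.float64(0.0336), np.float64(0.1111), np.float64(0.0235), 1.328)]
0.06 1.5 cu [(np.float64(0.0293), np.float64(0.0946), np.float64(0.0141), 1.128), (np.float64(0.0249), np.float64(0.0979), np.float64(0.0164), 1.22), (np.float64(0.0158), np.float64(0.0984), np.float64(0.0192), 1.32)]
0.07 1.75 mj [(np.float64(0.0582), np.float64(0.1175), np.float64(0.0171), 1.248), (np.float64(0.0514), np.float64(0.1205), np.float64(0.0201), 1.336), (np.float64(0.0393), np.float64(0.1199), np.float64(0.0235), 1.432)]
0.07 1.75 cu [(np.float64(0.0259), np.float64(0.0951), np.float64(0.0136), 1.184), (np.float64(0.0238), np.float64(0.1), np.float64(0.016), 1.288), (np.float64(0.0174), np.float64(0.1025), np.float64(0.0188), 1.404)]
0.08 2 mj [(np.float64(0.0523), np.float64(0.1186), np.float64(0.0164), 1.324), (np.float64(0.0483), np.float64(0.1236), np.float64(0.0195), 1.42), (np.float64(0.0389), np.float64(0.1252), np.float64(0.0231), 1.528)]
0.08 2 cu 
[... 367 characters left out ...]
, np.float64(0.1425), np.float64(0.0293), 2.6)]
0.08 1.6 cu [(np.float64(0.079), np.float64(0.1181), np.float64(0.0169), 1.128), (np.float64(0.0759), np.float64(0.1237), np.float64(0.0199), 1.228), (np.float64(0.0669), np.float64(0.126), np.float64(0.0235), 1.336)]
0.09 2 mj [(np.float64(0.0801), np.float64(0.1326), np.float64(0.0182), 1.312), (np.float64(0.0763), np.float64(0.1386), np.float64(0.0216), 1.412), (np.float64(0.0663), np.float64(0.1408), np.float64(0.0258), 1.516)]
0.09 2 cu [(np.float64(0.0434), np.float64(0.1048), np.float64(0.0144), 1.216), (np.float64(0.0435), np.float64(0.1119), np.float64(0.0171), 1.328), (np.float64(0.039), np.float64(0.1166), np.float64(0.0204), 1.456)]
```

```bash
cat >> h.py <<'E'
S0=-.1655
gx,gz=np.meshgrid(np.arange(-.10,.1001,.002)+.5165,np.arange(.048,.1221,.002))
def patch(img,s):
    p=gx.ravel()[:,None]*X+(s+.145)*Y+gz.ravel()[:,None]*np.array([0,0,1.])
    q=proj("side",p).astype(np.float32).reshape(gx.shape+(2,))
    a=cv2.remap(img,q[...,0],q[...,1],cv2.INTER_LINEAR).astype(float).ravel()
    a-=a.mean();return a/np.linalg.norm(a)
def track(lo=-.2,hi=.17):
    """time, carriage rail coordinate, correlation"""
    ref=patch(np.load("ref.npy"),S0)
    t=T();img=cv2.GaussianBlur(read_camera("side")[:,:,1],(0,0),1)
    f=lambda s:float(ref@patch(img,s))
    g=np.arange(lo,hi,.003);c=[f(s) for s in g];s=g[int(np.argmax(c))]
    g=s+np.arange(-.004,.0041,.0005);c=np.array([f(a) for a in g]);i=min(max(int(np.argmax(c)),3),len(g)-4)
    k=np.polyfit(g[i-3:i+4]-s,c[i-3:i+4],2);return round(t,3),s-k[1]/2/k[0],c.max()
E
python3 - <<'E'
from h import *
np.save("ref.npy",cv2.GaussianBlur(read_camera("side")[:,:,1],(0,0),1))
print(track())
robot.move_straight(P(-.085),velocity=.05);print(track())
t=T();robot.move_straight(P(-.03),velocity=.055/2.6);print("push",t,T(),telemetry.observe()["tcp_pos"]@Y)
for i in range(4):print(track());robot.wait(.1)
print(T())
E
```

```text
(6.925, np.float64(-0.16555674440480586), np.float64(0.9999297402590666))
(7.725, np.float64(-0.16555105456140867), np.float64(0.9998016533844808))
push 7.775 10.525 -0.03006595094117326
(10.525, np.float64(-0.06036548019227122), np.float64(0.8916348708248438))
(10.675, np.float64(-0.05059266956992322), np.float64(0.8872096060107754))
(10.825, np.float64(-0.04101067920611962), np.float64(0.9093182429841079))
(10.975, np.float64(-0.03188477251265634), np.float64(0.8995979806211758))
11.125
```

```bash
python3 - <<'E'
import sim,numpy as np
for k in("mj","cu"):
  for Hh in(.011,.0145):
    sim.H=Hh
    for m in(1.5,2,2.7):
      a=sim.sim(-.1655,0,-.085,.055,2.6,0,2.75,m,k);b=sim.sim(-.1655,0,-.085,.055,2.6,0,3.2,m,k)
      print(k,Hh,m,[round(float(x),4) for x in(a[0],a[2],a[3],b[0],b[1])])
print("brake")
sim.H=.012
best=[]
for h0 in(-.03,):
 for D in(.03,.035,.04,.045):
  for T in(1.4,1.8,2.2,2.6,3):
   for t0 in np.arange(.2,2.2,.2):
    r=[sim.sim(-.023,.0615,h0,D,T,t0,5,m,k,dt=.01) for m in(1.6,2,2.5) for k in("mj","cu")]
    best.append((max(abs(x[1])*2+.3*abs(x[0]-.0947) for x in r),D,T,round(t0,2),[(round(float(x[0]),3),round(float(x[1]),4),round(float(x[2]),3)) for x in r]))
for b in sorted(best,key=lambda b:b[0])[:6]:print(b)
E
```

```text
mj 0.011 1.5 [-0.0552, 0.009, 1.592, -0.0272, 0.0609]
mj 0.011 2 [-0.057, 0.0106, 1.7, -0.0274, 0.0649]
mj 0.011 2.7 [-0.0613, 0.0125, 1.82, -0.0307, 0.0672]
mj 0.0145 1.5 [-0.0535, 0.0081, 1.504, -0.0272, 0.0572]
mj 0.0145 2 [-0.0533, 0.0097, 1.616, -0.0249, 0.0622]
mj 0.0145 2.7 [-0.0559, 0.0117, 1.74, -0.0259, 0.0658]
cu 0.011 1.5 [-0.0713, 0.0072, 1.48, -0.0494, 0.0476]
cu 0.011 2 [-0.0717, 0.0084, 1.596, -0.0482, 0.0515]
cu 0.011 2.7 [-0.0739, 0.0099, 1.732, -0.0492, 0.0544]
cu 0.0145 1.5 [-0.0698, 0.0065, 1.356, -0.0495, 0.0441]
cu 0.0145 2 [-0.0687, 0.0077, 1.48, -0.0464, 0.0487]
cu 0.0145 2.7 [-0.0695, 0.0093, 1.624, -0.0456, 0.0524]
brake
(np.float64(0.004905328548867711), 0.04, 2.2, np.float64(1.0), [(0.091, 0.0018, 0.006), (0.084, -0.0, 0.006), (0.088, 0.0007, 0.008), (0.084, 0.0, 0.008), (0.088, 0.0002, 0.009), (0.082, -0.0005, 0.009)])
(np.float64(0.0051770454685149715), 0.04, 1.8, np.float64(1.2), [(0.087, 0.0014, 0.007), (0.093, 0.0021, 0.006), (0.086, 0.0009, 0.009), (0.089, 0.0011, 0.008), (0.088, 0.0012, 0.01), (0.089, 0.0005, 0.009)])
(np.float64(0.006674046758628359), 0.04, 1.4, np.float64(1.4), [(0.073, 0.0, 0.009), (0.086, 0.0014, 0.007), (0.074, 0.0, 0.01), (0.085, 0.0009, 0.009), (0.077, 0.0, 0.012), (0.087, 0.0013, 0.01)])
(np.float64(0.0073695432590642086), 0.04, 2.2, np.float64(0.8), [(0.091, -0.0031, 0.004), (0.095, -0.0, 0.006), (0.092, -0.0033, 0.005), (0.094, -0.0, 0.007), (0.094, -0.0019, 0.007), (0.09, -0.0013, 0.008)])
(np.float64(0.008245489972796139), 0.035, 1.8, np.float64(1.2), [(0.075, 0.0, 0.008), (0.078, -0.0, 0.007), (0.076, -0.0, 0.009), (0.077, -0.0, 0.009), (0.077, -0.0, 0.011), (0.075, -0.0011, 0.01)])
(np.float64(0.008309326621755602), 0.045, 2.6, np.float64(0.6), [(0.103, -0.0, 0.004), (0.098, 0.0, 0.006), (0.103, 0.0, 0.006), (0.094, -0.0008, 0.007), (0.102, 0.0, 0.007), (0.089, -0.0034, 0.009)])
```

```bash
cat > brake.py <<'E'
from h import *
import sim
def obs(n=3,dt=.2):
    L=[]
    for i in range(n):
        L.append(track());
        if i<n-1:robot.wait(dt)
    L=np.array(L,float);t=T();k=np.polyfit(L[:,0]-t,L[:,1],1);return k[1],k[0],L
def plan(sc,v,h0,Ds,Ts,t0s,tend=5,w=.5):
    best=None
    for D in Ds:
     for Tt in Ts:
      for t0 in t0s:
        c=[];R=[]
        for Hh in(.011,.0145):
          for m in(1.9,2.5):
            sim.H=Hh;r=sim.sim(sc,v,h0,D,Tt,t0,tend,m,"mj",dt=.01);R.append([round(float(x),4) for x in r]);c.append(2*abs(r[1])+w*abs(r[0]-MARK)+(1 if r[2]>.022 else 0))
        if best is None or max(c)<best[0]:best=(max(c),D,Tt,t0,R)
    return best
E
python3 - <<'E'
from brake import *
sc,v,L=obs(3,.15);h0=float(telemetry.observe()["tcp_pos"]@Y);print(T(),sc,v,h0,L[:,1:])
b=plan(sc,v,h0,np.arange(.034,.0501,.004),(1.8,2.2,2.6),np.arange(.05,1.3,.1));print(b)
robot.wait(b[3]);t=T();robot.move_straight(P(h0+b[1]),velocity=b[1]/b[2]);print(t,T())
sc,v,L=obs(4,.1);print(T(),sc,v,L,telemetry.observe()["tcp_pos"]@Y)
E
```

```text
11.575 0.005131373572703062 0.06130171708260581 -0.02999411254289238 [[-0.02249346  0.88934747]
 [-0.01011594  0.90339558]
 [ 0.00202723  0.91553888]]
(np.float64(0.0022385702521654223), np.float64(0.04200000000000001), 2.6, np.float64(0.15000000000000002), [[0.0992, -0.0, 0.0066, 2.04], [0.0979, 0.0, 0.0081, 2.19], [0.0926, -0.0, 0.007, 1.86], [0.0917, 0.0, 0.0085, 1.99]])
11.725 14.475
14.975 0.09750959216221035 0.003423029311384146 [[14.475       0.09578789  0.78516966]
 [14.625       0.09631957  0.78147001]
 [14.775       0.09683946  0.7772764 ]
 [14.925       0.09732611  0.77459952]] 0.011991663299428716
```

```bash
python3 - <<'E'
from brake import *
for i in range(7):
    print(track(.06,.13));robot.wait(.4)
for m in meas(names=("pointer","mark") if 0 else ("pointer","plate_rear","plate_fore")):print(m)
v=read_camera("top");s=read_camera("side");print(T())
a=cv2.resize(v[130:280,200:400],(400,300),interpolation=cv2.INTER_CUBIC);b=cv2.resize(s[180:330,180:380],(400,300),interpolation=cv2.INTER_CUBIC)
cv2.imwrite("pics/b.png",np.hstack([a,b])[:,:,::-1])
E
```

```text
(14.975, np.float64(0.09747176851037834), np.float64(0.7730417796307935))
(15.425, np.float64(0.097918616678094), np.float64(0.7694053860238077))
(15.875, np.float64(0.09698089460075328), np.float64(0.7755114322860888))
(16.325, np.float64(0.09605725599237118), np.float64(0.7833495068631438))
(16.775, np.float64(0.09535272457060825), np.float64(0.787927988722479))
(17.225, np.float64(0.09482639304865227), np.float64(0.7924453065643664))
(17.675, np.float64(0.09447748453856757), np.float64(0.7964585218694877))
('top', 'plate_fore', 18.12, -0.0071, 0.61, 0.75)
('top', 'plate_fore', 18.12, 0.0933, 0.533, 0.5)
('side', 'pointer', 18.32, 0.0973, 0.597, 0.66)
('side', 'pointer', 18.32, 0.2473, 0.634, 0.38)
('side', 'plate_rear', 18.32, 0.1063, 0.523, 0.46)
('side', 'plate_fore', 18.32, 0.0974, 0.525, 0.69)
18.625
```

View pics/b.png

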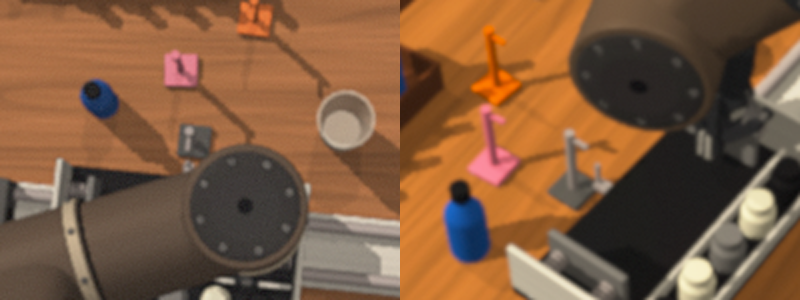

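The carriage has come to rest at about 0.0943 against the mark's 0.0947, with the pointer beside the grey finger. I'll centre the hand in the bay, lift it out and check.

```bash
python3 - <<'E'
from brake import *
print(track(.06,.13))
robot.move_straight(P(.06),velocity=.05)
robot.move_straight(P(.06,.25),velocity=.1);print(T(),track(.06,.13))
robot.reach([.268,.52,.25],[180,0,-23.4])
print(T(),track(.06,.13))
robot.wait(.5);print(track(.06,.13))
for m in meas():print(m)
v=read_camera("top");s=read_camera("side");print(T())
a=cv2.resize(v[160:260,240:340],(400,400),interpolation=cv2.INTER_CUBIC);b=cv2.resize(s[215:315,220:320],(400,400),interpolation=cv2.INTER_CUBIC)
cv2.imwrite("pics/c.png",np.hstack([a,b])[:,:,::-1])
E
```

```text
(18.625, np.float64(0.09432272316020253), np.float64(0.7968987083266993))
21.8167 (21.817, np.float64(0.09433347695830954), np.float64(0.7983914077152552))
23.9083 (23.908, np.float64(0.058299160648235634), np.float64(-0.009859730460354802))
(24.458, np.float64(0.05746060828454941), np.float64(0.00898824854357761))
('top', 'pointer', 24.51, 0.0952, 0.6, 0.7)
('side', 'pointer', 24.61, 0.0987, 0.598, 0.71)
24.8083
```

View pics/c.png

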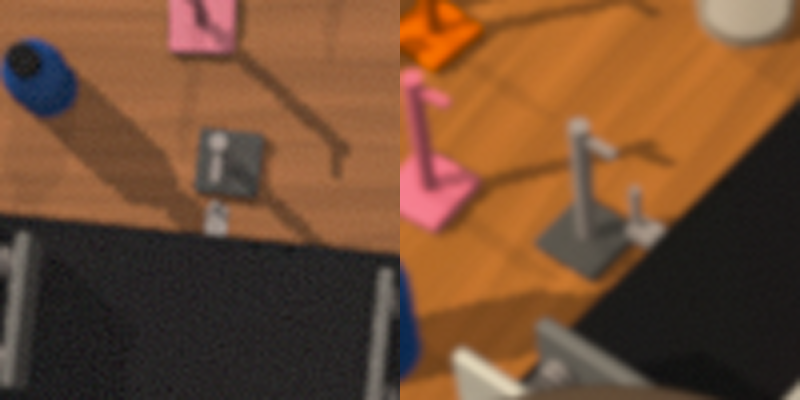

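The pointer tip is at top ≈(294.2,212) and the mark tip at ≈(294.0,205), and the two are lined up. I'll do a last numeric check and hand in if it holds.

```bash
python3 - <<'E'
from h import *
d=atz("top",(294.2,211.5),.069)@Y-atz("top",(294,205.2),.086)@Y
d2=atz("side",(220+635/4-100,215+190/4),.069)@Y-atz("side",(220+613/4-100,215+155/4),.086)@Y
print(d,d2)
if abs(d)<.007:robot.close_job();print("closed")
E
```

```text
-0.0005962705365267773 0.0002608079488907039
the job is handed in; nothing more can be done
closed
```

The carriage stands still with its pointer level with the grey mark post's finger, about 1 mm off as measured in both cameras. The hand is withdrawn, and the job was handed in at about 25 s of the 48 s limit.

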